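# Shift the bench gearbox into third

## Robot

A 6-joint arm with a two-finger parallel gripper is mounted at the origin on a cart in front of the work surface, level with it; the furniture and walls round the work are solid. World frame = base frame: x ahead of the robot, y to its left, z up, the work surface at z = 0. Lengths are in m, angles in rad, forces in N, time in s.
With the tool pointing down it reaches from about 0.35 to 0.975 m from the base axis. Payload 4.9 kg.
Tool frame: the origin (TCP) lies on the mounting face of the last link; the fingertips stand 173 mm ahead of it and the grasp point (between the pads) lies 155 mm ahead of it; z points along the fingers, y is the direction in which the jaws open and shut (so a half turn about z gives the same grasp; the last joint's range is limited). The gripper opens to 85 mm and grips with 20 to 120 N. Pads are 22 mm wide; open, the fingers measure 114 mm over their backs; the gripper's body (76 mm by 85 mm) begins 54 mm behind the grasp point. The pads swing forward as they close: fully open they stand 13 mm farther back than shut.
Start: joints at [-1.413, 0.053, 1.613, -0, 1.476, -0.119], TCP at [0.171, -0.601, 0.405] pointing down, gripper open.
Joint ranges: [-3.01, 3.01], [-1.01, 2.22], [0.06, 2.58], [-1.02, 4.17], [0.09, 2.62], [-3.14, 3.14]. Speed limits (rad/s): [2.57, 2.57, 3.14, 3.14, 3.14, 3.14].

## Interface

Orientations are given as a rotation vector (axis times angle).
In Python, from station import ctrl gives the robot as it stands. The module is installed in compiled form; this text tells all that it offers.
- The arm moves only by the tool jog_arm, never from a script. Its argument "steps" is a list of rows, each a list of 2 entries, a list of its own where there are three numbers: the shift along the tool's x, y, z in cm, then the turn, a rotation vector about the tool's x, y, z in degrees. In form: [[[tx, ty, tz], [rx, ry, rz]], ...]. A call has 1 to 8 rows; each row shifts and turns the pose as measured when the row begins, along the tool's axes as they then stand; what a row does not reach is not made up. A row lasts 1/10 s, in which the tool goes at most 50 mm and 8.59 degrees, less where a joint would pass 70% of its speed; a pose out of reach is approached as far as the arm can. A call is refused whole if a number of a shift passes 5 or a number of a turn 8.59, either way. A call with a gripper value outside its range is refused whole. "fingers" is the gripper command: -1 is shut, 1 is fully open, values between are in proportion, set as the call begins (left out, the last holds). The fingers move at their own pace and stop on an object; "grip_force" is the grip in N (left out, the last holds). Time passes only in rows, so rows that do not move let the fingers close. It gives the time, the measured TCP pose, the force and the opening at its end, in the units of the state.
- ctrl.get_obs(): the state, without advancing time (a new reading comes with each control period).
- ctrl.get_image(name): name is "scene" or "top" or "wrist"; returns the picture (420x560x3 uint8, red, green, blue); there is no depth.
- ctrl.camera_info(name): a dict with "K" (3x3 intrinsics, pixels), "dist_coeffs" ([k1, k2, p1, p2, k3] as OpenCV has them; the pictures are not rectified), "camera_from_world" (4x4, takes a point from world to camera coordinates). Camera axes: x right, y up, looking along -z (the intrinsics and any distortion apply to the point x, -y, -z); pixel columns grow to the right and rows downward; lengths in m; the calibration is good to about 2 mm. A picture is of the moment at which its call begins: read the wrist's pose just before it. camera_info takes no time and is no camera call; for the wrist camera it gives the pose at the moment of the call.
- ctrl.finish_job(): hands the job in, once; it reports no verdict.
The state is a dict: "t": time; "q": joint angles; "dq": joint speeds; "effort": joint torques, N m; "tool_pos": TCP position; "tool_rot": TCP orientation; "contact_force": force on the tool from outside, world axes, zero at the start; "wrist_torque": the same for the moment, N m; "opening": finger opening in m.
Only numpy, scipy, OpenCV 4.12 (cv2) and the standard library are available. Lean on these libraries where they do the work, as an engineer would, in place of code of your own. Each camera call takes 0.05 s, during which the arm holds its last target.

## Task

Put the bench gearbox into third gear. The lever stands in the left lane of the H-shaped gate: push its knob with the fingertips to the cross slot, across to the right, then away from you fully home into the far right slot, without dipping into the near right slot. Do not grip the knob; push gently, leave the things standing around the gearbox where they are, and finish with the hand clear.

Things in the scene. Friction and masses are not known exactly. Their poses are not given: they have to be found in the camera images.
- selector_unit: grey bench gearbox fixed to the worktop, foot 150 x 126 mm, housing 126 x 106 mm, 112 mm high with the H-gate plate on top. Origin: centre of its underside. x points ahead (away from the robot, up to 0.4 rad off), y to its left, z up; near, far, left, right are meant along these. An output shaft sticks out 30 mm on its right, 50 mm up.
- gate_centre (a point): middle of the H-gate's cross slot, on the plate's upper face, 112 mm above the gearbox's origin. Aluminium plate 98 x 84 mm. Two lanes along x at y = +14 mm (left) and -14 mm (right) are joined at x = 0 by the cross slot along y; slots 14 mm wide, lane ends at x = +-28 mm. Far left is first, near left second, far right third, near right fourth.
- lever_knob: black upright cylindrical knob on the lever's steel stem (10 mm thick), knob 34 mm diameter, 36 mm tall, edges rounded; origin at its centre, z along the lever. The lever tilts about a pivot on the gearbox's vertical axis, 30 mm above the worktop; the knob centre is 145 mm from the pivot, 175 mm above the worktop when upright; it moves about +-25 mm left/right, +-35 mm near/far.
- lever_across (a joint): tilt of the lever across, rad: -0.175 left lane (start), +0.175 right lane (end stops). With across = a, ahead = b the knob centre is at x = 145 sin b, y = -145 cos b sin a, z = 30 + 145 cos b cos a (mm, gearbox frame). It crosses only while ahead is near 0 (stem play about 2 mm at the gate, 80 mm above the pivot). Friction holds it where it is left: about 2 N at the knob moves it; no spring.
- lever_ahead (a joint): tilt of the lever ahead, rad: +0.245 fully in a far slot (end stop), 0 in the cross slot, -0.245 fully in a near slot (end stop). At the start it is anywhere along the left lane. Same friction, no spring. The end stops are cushioned: the knob gives 3 mm beyond them, at up to 12 N, then meets the rigid gate plate. It is pushed from outside with under 35 N.
- timer: white bench timer, 47 x 68 x 66 mm, loose, standing near the far left corner of the gearbox; origin at the centre of its underside. Leave alone.
- petri_stack: round stack of closed dishes, 82 mm diameter, 22 mm tall, loose, left of the gearbox; origin at the centre of its underside. Leave alone.
- tip_box: blue pipette tip box full of white tips, 86 x 122 x 55 mm, loose, beyond the gearbox; origin at the centre of its underside. Leave alone.
Not all that is in view belongs to the job. There is more than one size of the selector_unit; the one meant has the size given above.

How it is judged:
On the way, in this order (a step that is already met when the one before it is completed fails the run):
1. the lever has crossed into the right lane through the cross slot (value of joint lever_across above 0.115 rad and value of joint lever_ahead between -0.12 and 0.12 rad).
2. the lever is home in the far right slot (value of joint lever_across above 0.115 rad and value of joint lever_ahead above 0.2 rad), for 0.2 s.
At the end, for the whole second after the job is handed in: the lever rests in the far right (third) slot: across over 0.115 rad and ahead over 0.2 rad (end stop 0.245, so within about 6.5 mm at the knob), still; timer, dish stack and tip box within 20 mm of where they stood (all of step 2 and velocity of joint lever_ahead between -0.05 and 0.05 rad/s and distance of each of timer, petri_stack, tip_box from where it was at the start of the episode below 0.02 m); the robot touches nothing.
It fails at once if the lever was put into the near right (fourth) slot (value of joint lever_across above 0.115 rad and value of joint lever_ahead below -0.15 rad).
It fails at once if the knob was gripped or forced (over 35 N from the fingers) (contact force between the fingers and lever_knob above 35 N).
It fails at once if a bystander was pushed or lifted (distance of any of timer, petri_stack, tip_box from where it was at the start of the episode above 0.02 m).
It also fails if it takes over 45 s, if anything falls off the work surface, if the arm or the gripper's body presses on something with over 40 N, if the wrist force passes 120 N, or if a joint passes its speed limit or range.

## Working session

There is one attempt and no reset: what is moved stays moved. The work goes in short steps, Python scripts to look and compute and a tool call to move; the robot and the scene stay as the last step left them, time stands still between calls to the robot, and variables do not carry over. Pictures are saved under pics/ and viewed, and the job is handed in when it is done.

Besides the shell and the picture viewer there is one more tool, called after "Call:" by a JSON object that holds its "op" and its "data". jog_arm: Moves the arm, as the interface text tells. Its arguments: {"type":"object","properties":{"steps":{"type":"array","items":{"type":"array"}},"fingers":{"type":"number"},"grip_force":{"type":"number"}},"required":["steps"]}

```bash
mkdir -p pics; ls; python3 - <<'E'
from station import ctrl
import cv2,numpy as np
print(ctrl.get_obs())
for n in ["scene","top","wrist"]:
    i=ctrl.camera_info(n); print(n,np.array(i["K"]).round(1).tolist(),i["dist_coeffs"],np.array(i["camera_from_world"]).round(3).tolist())
for n in ["scene","top"]:
    cv2.imwrite(f"pics/{n}0.png",ctrl.get_image(n)[:,:,::-1])
E
```

```text
pics
{'t': 0.0, 'q': array([-1.41302571e+00,  5.33764062e-02,  1.61431537e+00,  3.53782513e-05,
        1.47601993e+00, -1.19022702e-01]), 'dq': array([ 8.17852032e-05, -2.86366767e-04,  1.00881198e-03,  1.03519409e-03,
        6.41080235e-04, -1.26660509e-03]), 'effort': array([-3.07502805e-04, -3.93684018e+01, -3.70172989e+01, -2.03419104e-04,
        7.01311394e-03,  1.14133258e-05]), 'tool_pos': array([ 0.1707425 , -0.60094198,  0.40343776]), 'tool_rot': array([-3.10945585e+00, -4.33101666e-01,  9.17115952e-06]), 'contact_force': array([ 0.63985445, -0.2032029 ,  0.69025946]), 'wrist_torque': array([ 0.0090201 , -0.01190503, -0.04543514]), 'opening': 0.08549740304653147}
scene [[502.4, 0.0, 279.2], [0.0, 502.4, 217.8], [0.0, 0.0, 1.0]] [-0.13231049  0.          0.          0.          0.        ] [[-0.525, -0.851, 0.014, 0.608], [0.605, -0.362, 0.709, -0.276], [-0.598, 0.381, 0.705, -0.769], [0.0, 0.0, 0.0, 1.0]]
top [[389.9, 0.0, 276.4], [0.0, 389.9, 210.2], [0.0, 0.0, 1.0]] [-0.05865165  0.          0.          0.          0.        ] [[0.029, -0.999, -0.015, 0.381], [0.983, 0.026, 0.18, -0.564], [-0.179, -0.02, 0.984, -0.87], [0.0, 0.0, 0.0, 1.0]]
wrist [[347.6, 0.0, 278.7], [0.0, 347.6, 206.1], [0.0, 0.0, 1.0]] [-0.08409022  0.          0.          0.          0.        ] [[0.273, -0.962, -0.002, -0.623], [0.913, 0.26, -0.314, 0.042], [0.302, 0.084, 0.95, -0.38], [0.0, 0.0, 0.0, 1.0]]
```

View pics/scene0.png

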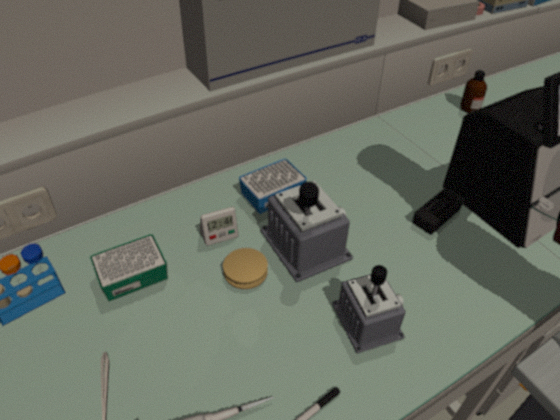

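View pics/top0.png

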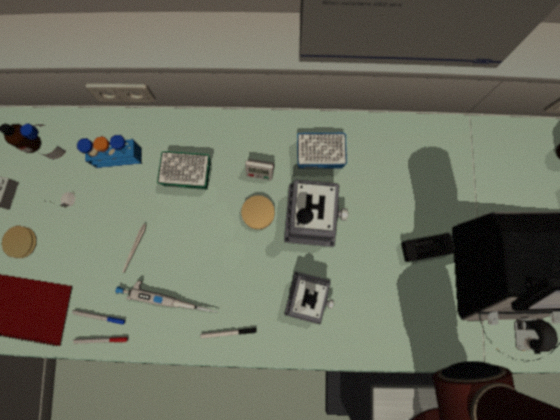

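The top view shows two gearboxes: a larger one at about (313,212) among the timer, dishes and blue tip box, and a smaller one at about (308,298). I'll crop in to measure them.

```bash
cat > h.py <<'E'
import cv2,numpy as np
from station import ctrl
def proj(n,P,info=None):
    i=info or ctrl.camera_info(n); T=np.array(i["camera_from_world"])
    p=np.atleast_2d(P)@T[:3,:3].T+T[:3,3]; p=p*[1,-1,-1]
    return cv2.projectPoints(p.reshape(-1,1,3),np.zeros(3),np.zeros(3),np.array(i["K"]),np.array(i["dist_coeffs"]))[0].reshape(-1,2)
def ray(n,uv,z,info=None):
    i=info or ctrl.camera_info(n); T=np.array(i["camera_from_world"])
    u=cv2.undistortPoints(np.array(uv,float).reshape(-1,1,2),np.array(i["K"]),np.array(i["dist_coeffs"])).reshape(-1,2)
    d=np.c_[u[:,0],-u[:,1],-np.ones(len(u))]@T[:3,:3]; c=-T[:3,:3].T@T[:3,3]
    return c+d*((z-c[2])/d[:,2])[:,None]
E
python3 - <<'E'
import cv2
a=cv2.imread("pics/top0.png")[170:330,270:370]; cv2.imwrite("pics/tc.png",cv2.resize(a[:85],None,fx=7,fy=7,interpolation=cv2.INTER_CUBIC))
a=cv2.imread("pics/scene0.png")[170:280,240:370]; cv2.imwrite("pics/sc.png",cv2.resize(a,None,fx=5,fy=5,interpolation=cv2.INTER_CUBIC))
E
```

```text
(no output)
```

View pics/tc.png

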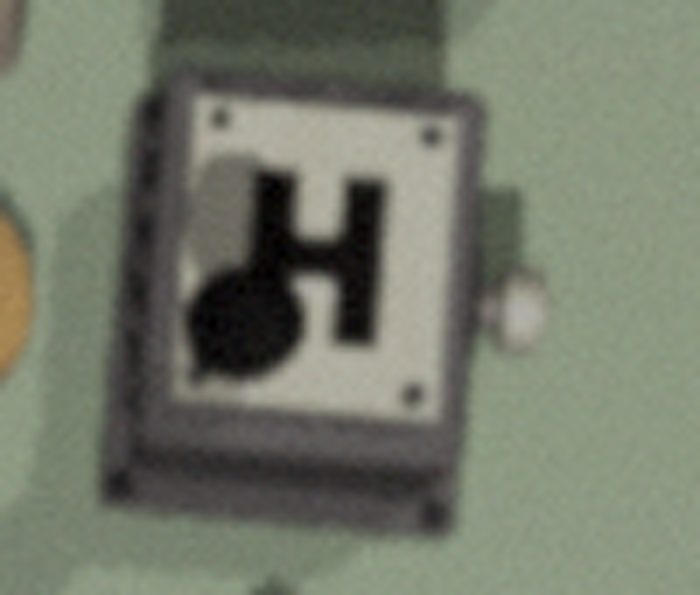

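View pics/sc.png

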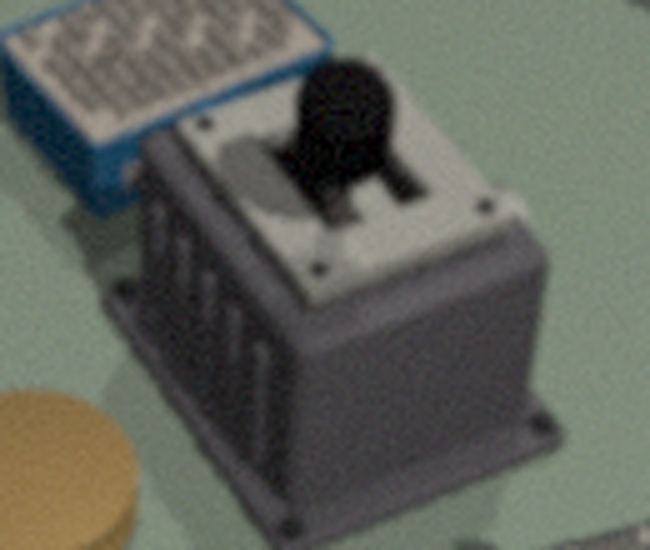

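```bash
cat > fit.py <<'E'
from h import *
from scipy.optimize import least_squares
t=lambda l:np.array(l,float)/7+[270,170]; s=lambda l:np.array(l,float)/5+[240,170]
# model pts (gearbox frame)
# crop pixel = (px+.5)*7-.5 roughly
t=lambda l:(np.array(l,float)+.5)/7-.5+[270,170]; s=lambda l:(np.array(l,float)+.5)/5-.5+[240,170]
top=[((.049,.042,.112),(193,93)),((.049,-.042,.112),(472,117)),((-.049,-.042,.112),(440,420)),
 ((.031,-.014,.112),(368,180)),((-.031,-.014,.112),(354,343)),((.0,-.014,.112),(362,262)),
 ((-.075,-.063,0),(450,537)),((-.075,.063,0),(102,500))]
sc=[((-.075,.063,0),(288,545)),((-.075,-.063,0),(562,437)),((-.049,.042,.112),(318,302)),((-.049,-.042,.112),(528,210))]
def W(p,P):
    c,s_=np.cos(p[2]),np.sin(p[2]); P=np.array(P)
    return np.c_[p[0]+c*P[:,0]-s_*P[:,1],p[1]+s_*P[:,0]+c*P[:,1],P[:,2]]
it,is_=ctrl.camera_info("top"),ctrl.camera_info("scene")
def r(p): return np.r_[(proj("top",W(p,[a for a,_ in top]),it)-t([b for _,b in top])).ravel(),(proj("scene",W(p,[a for a,_ in sc]),is_)-s([b for _,b in sc])).ravel()]
def knob(a,b): return [.145*np.sin(b),-.145*np.cos(b)*np.sin(a),.03+.145*np.cos(b)*np.cos(a)]
if __name__=="__main__":
    o=least_squares(r,[.7,0,0],loss="soft_l1"); p=o.x
    print(p.round(4)); print(r(p).reshape(-1,2).round(1).tolist())
    def rk(b): 
        K=W(p,[knob(-.175,b[0])]); return np.r_[(proj("top",K,it)-t([(246,322)])).ravel(),(proj("scene",K,is_)-s([(346,122)])).ravel()]
    k=least_squares(rk,[0.]); print("b",k.x,rk(k.x),W(p,[knob(-.175,k.x[0])]))
E
python3 fit.py
```

```text
[ 0.5552  0.3097 -0.0594]
[[0.9, 0.0], [-1.6, -0.3], [0.3, -0.4], [0.3, -2.5], [0.4, 1.5], [0.2, -0.7], [0.9, 0.0], [-0.3, 0.9], [-0.2, 4.7], [2.1, 1.8], [-0.5, -2.2], [-1.6, 0.5]]
b [-0.23114413] [-0.25383036 -0.342545   -0.19340249  0.49719214] [[0.52349808 0.33620789 0.16898796]]
```

```bash
sed -i 's/.031,-.014/.028,-.014/g; s/sc=\[((-.075,.063,0),(288,545)),/sc=[/' fit.py; python3 fit.py; python3 - <<'E'
from h import *
from scipy.spatial.transform import Rotation as R
print(ray("top",[(455,220),(455,315),(405,240),(545,325),(276,420),(345,375)],0.).round(3))
print(proj("top",[[0,0,0],[.17,-.6,.4],[.17,-.6,.23],[.45,0,.4]]),)
o=ctrl.get_obs();print(R.from_rotvec(o["tool_rot"]).as_matrix().round(3))
cv2.imwrite("pics/w0.png",ctrl.get_image("wrist")[:,:,::-1])
E
```

```text
[ 0.5547  0.31   -0.0567]
[[0.7, 0.3], [-1.8, -0.1], [0.2, -0.2], [0.0, -1.1], [0.4, 0.3], [0.1, -0.5], [0.8, 0.2], [-0.3, 1.2], [2.2, 2.0], [-0.4, -1.9], [-1.5, 0.6]]
b [-0.22782011] [-0.36806002 -0.31514047 -0.28177102  0.52729694] [[0.52341593 0.33644822 0.16909592]]
[[ 0.55  -0.052  0.   ]
 [ 0.317 -0.041  0.   ]
 [ 0.497  0.077  0.   ]
 [ 0.296 -0.266  0.   ]
 [ 0.068  0.384  0.   ]
 [ 0.174  0.225  0.   ]]
[[441.04318019 454.01262689]
 [849.33307733 409.60977175]
 [769.44551584 396.7057736 ]
 [540.10324859 244.08676735]]
[[ 0.962  0.273 -0.   ]
 [ 0.273 -0.962  0.002]
 [ 0.    -0.002 -1.   ]]
```

View pics/w0.png

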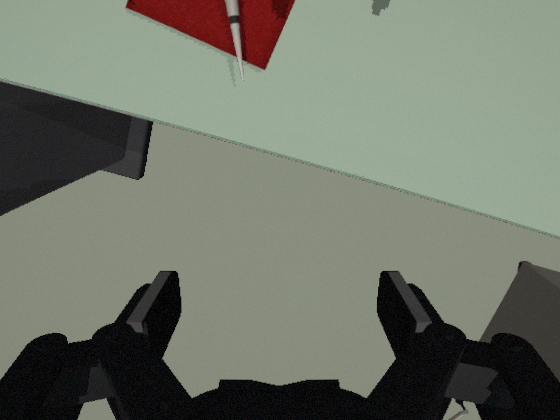

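```bash
python3 - <<'E'
import cv2
a=cv2.imread("pics/top0.png")[190:420,390:560];a=cv2.convertScaleAbs(a,alpha=2.5,beta=20); cv2.imwrite("pics/tc2.png",cv2.resize(a,None,fx=2.6,fy=2.6))
a=cv2.imread("pics/scene0.png")[50:420,380:560];a=cv2.convertScaleAbs(a,alpha=2.5,beta=20); cv2.imwrite("pics/sc2.png",cv2.resize(a,None,fx=1.6,fy=1.6))
E
```

```text
(no output)
```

View pics/tc2.png

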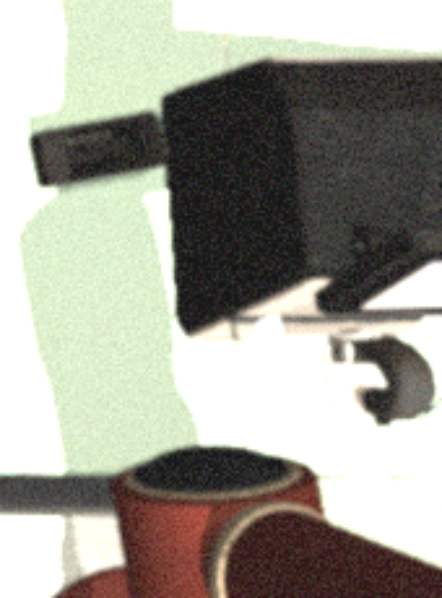

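View pics/sc2.png

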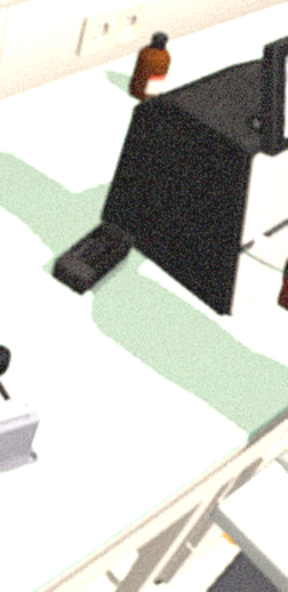

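```bash
python3 - <<'E'
from h import *
print(ray("top",[(453,226.5),(460,318)],0.).round(3))
for z in (.15,.2,.25,.3,.35): print(z,ray("top",[(492,214),(507,297)],z).round(3).tolist())
E
```

```text
[[ 0.534 -0.046  0.   ]
 [ 0.311 -0.053  0.   ]]
0.15 [[0.54, -0.066, 0.15], [0.366, -0.087, 0.15]]
0.2 [[0.531, -0.039, 0.2], [0.368, -0.059, 0.2]]
0.25 [[0.521, -0.012, 0.25], [0.369, -0.03, 0.25]]
0.3 [[0.512, 0.016, 0.3], [0.37, -0.002, 0.3]]
0.35 [[0.503, 0.043, 0.35], [0.372, 0.027, 0.35]]
```

Choice: two gearboxes could be meant. The large one is at top (313,212) / scene (308,225) and the small one at top (308,298) / scene (370,310). The 150 x 126 mm foot and 98 x 84 mm plate fit the large one, which also has the timer, dishes and tip box around it. Its knob sits at the near end of the left lane (b ≈ -0.23). A black device about 0.2 m tall stands in the path at y -0.05 to -0.3, so I'll go over it.

Call:
{"op": "jog_arm", "data": {"steps": [[[0,0,-4.5],[0,0,6]],[[0,0,-4.5],[0,0,6]],[[0,0,-4.5],[0,0,6]],[[0,0,-4.5],[0,0,0]],[[0,0,-4.5],[0,0,0]],[[0,0,0],[0,0,0]]], "fingers": -1}}

```text
t: 0.75
tool_pos: [0.1709, -0.602, 0.6297]
tool_rot: [-3.126, 0.079, 0.004]
contact_force: [-0.8, 0.2, 0.2]
opening: 0.0002
```

Call:
{"op": "jog_arm", "data": {"steps": [[[3,-4,0],[0,0,0]],[[3,-4,0],[0,0,0]],[[3,-4,0],[0,0,0]],[[3,-4,0],[0,0,0]],[[3,-4,0],[0,0,0]],[[3,-4,0],[0,0,0]],[[3,-4,0],[0,0,0]],[[3,-4,0],[0,0,0]]]}}

```text
t: 1.55
tool_pos: [0.4261, -0.2975, 0.6274]
tool_rot: [-3.122, 0.099, 0.008]
contact_force: [-0.4, 0.2, -0.7]
opening: 0.0003
```

Call:
{"op": "jog_arm", "data": {"steps": [[[0,-5,0],[0,0,0]],[[0,-5,0],[0,0,0]],[[0,-5,0],[0,0,0]],[[0,-5,0],[0,0,0]],[[0,-5,0],[0,0,0]],[[0,-5,0],[0,0,0]],[[0,-5,0],[0,0,0]],[[0,-5,0],[0,0,0]]]}}

```text
t: 2.35
tool_pos: [0.4512, 0.1017, 0.6274]
tool_rot: [-3.117, 0.099, 0.018]
contact_force: [0.8, -0.3, -0.6]
opening: -0.0003
```

```bash
python3 - <<'E'
from station import ctrl
o=ctrl.get_obs(); print(o)
E
```

```text
{'t': 2.35, 'q': array([ 0.05508065, -0.36583845,  1.62276764,  0.0253537 ,  1.89437278,
        1.69735731]), 'dq': array([ 1.10311114,  0.26874805, -0.20387704,  0.00982028, -0.09000695,
        1.09686868]), 'effort': array([ -5.00589609, -24.86569047, -37.06700921,   0.12575378,
         0.33746023,  -0.90645019]), 'tool_pos': array([0.45115655, 0.10174188, 0.62739363]), 'tool_rot': array([-3.11686756,  0.09904872,  0.0184816 ]), 'contact_force': array([ 0.78651968, -0.27062102, -0.64290177]), 'wrist_torque': array([ 0.00815088, -0.04639143,  0.03519005]), 'opening': -0.0002571851623472918}
```

Call:
{"op": "jog_arm", "data": {"steps": [[[0,-5,0],[0,0,0]],[[0,-5,0],[0,0,0]],[[0,-5,0],[0,0,0]],[[0,-5,0],[0,0,0]],[[0,-4,0],[0,0,0]],[[0,0,0],[0,0,0]]]}}

```text
t: 2.95
tool_pos: [0.4632, 0.3482, 0.6266]
tool_rot: [-3.119, 0.087, 0.026]
contact_force: [-0.6, -0.6, -0.1]
opening: 0.0002
```

```bash
cat > st.py <<'E'
from fit import *
from scipy.spatial.transform import Rotation as R
P=np.array([.5547,.3100,-.0567])
def state():
    o=ctrl.get_obs(); M=R.from_rotvec(o["tool_rot"]).as_matrix()
    c,s_=np.cos(P[2]),np.sin(P[2]); Rg=np.array([[c,-s_,0],[s_,c,0],[0,0,1]])
    tip=o["tool_pos"]+.173*M[:,2]
    g=Rg.T@(tip-[P[0],P[1],0])
    G=Rg.T@M
    need=R.from_matrix(G.T@np.diag([1,-1,-1])).as_rotvec(degrees=True)
    print("t",round(o["t"],2),"tip gearbox mm",(g*1000).round(1),"turn needed tool deg",need.round(2),"F gearbox",(Rg.T@o["contact_force"]).round(1))
    return o
def shot(n,box,f,name):
    a=ctrl.get_image(n)[:,:,::-1]; x0,x1,y0,y1=box
    cv2.imwrite("pics/"+name,cv2.resize(a[y0:y1,x0:x1],None,fx=f,fy=f,interpolation=cv2.INTER_CUBIC))
if __name__=="__main__": state()
E
python3 - <<'E'
from st import *
state()
shot("wrist",(0,560,0,420),1,"w1.png")
E
```

```text
t 2.95 tip gearbox mm [-96.5  36.4 453.6] turn needed tool deg [-1.16  1.    0.06] F gearbox [-0.5 -0.7 -0.1]
```

View pics/w1.png

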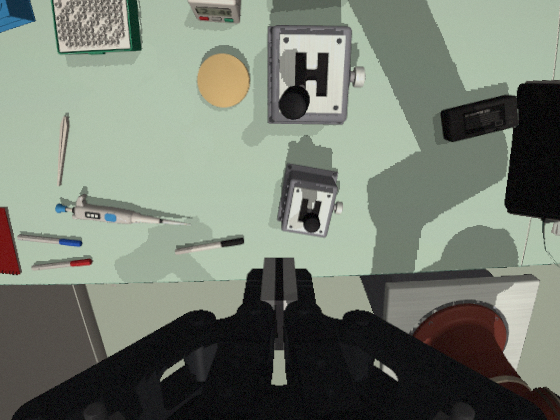

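```bash
python3 - <<'E'
import cv2
a=cv2.imread("pics/w1.png"); 
cv2.imwrite("pics/w1c.png",cv2.resize(a[15:130,255:375],None,fx=5,fy=5,interpolation=cv2.INTER_CUBIC))
E
```

```text
(no output)
```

View pics/w1c.png

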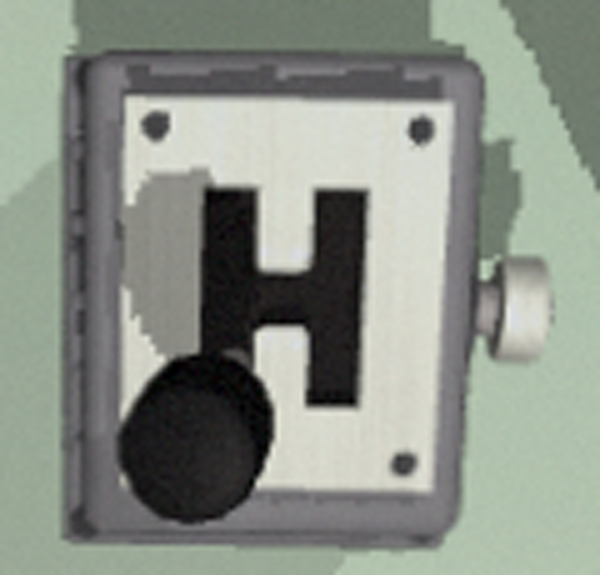

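```bash
python3 - <<'E'
from st import *
iw=ctrl.camera_info("wrist")
w=lambda l:(np.array(l,float)+.5)/5-.5+[255,15]
m=[((.049,.042,.112),(122,95)),((.049,-.042,.112),(455,98)),((-.049,-.042,.112),(437,495)),((.028,-.014,.112),(342,189)),((-.028,-.014,.112),(333,406)),((.028,.014,.112),(229,189)),((0,0,.112),(283,298))]
rw=lambda p:(proj("wrist",W(p,[a for a,_ in m]),iw)-w([b for _,b in m])).ravel()
p=least_squares(rw,[.5547,.31,-.0567]).x; print(p.round(4),rw(p).reshape(-1,2).round(1).tolist())
q=least_squares(lambda p:np.r_[r(p),2*rw(p)],p,loss="soft_l1").x; print(q.round(4))
for pp in (p,q):
    f=lambda b:(proj("wrist",W(pp,[knob(-.175,b[0])]),iw)-w([(197,437)])).ravel()
    k=least_squares(f,[-.2]); print(k.x,f(k.x))
# finger width at tip: tip world & scale
o=ctrl.get_obs();M=R.from_rotvec(o["tool_rot"]).as_matrix()
for yy in (-.0145,0,.0145): print(proj("wrist",[o["tool_pos"]+M@[.011,yy,.173],o["tool_pos"]+M@[-.011,yy,.173]],iw).round(0).tolist())
E
python3 -c "
import cv2
a=cv2.imread('pics/w1.png');a=cv2.convertScaleAbs(a,alpha=2.5,beta=20)
cv2.imwrite('pics/w1f.png',cv2.resize(a[240:420,200:360],None,fx=3.3,fy=3.3))"
```

```text
[ 0.5548  0.309  -0.0585] [[0.4, 0.8], [-0.5, 0.6], [-0.6, -1.0], [-0.3, -0.5], [0.1, 0.6], [0.7, -0.7], [0.1, 0.1]]
[ 0.5549  0.3091 -0.0596]
[-0.2300558] [-0.83027166  0.01905568]
[-0.23078863] [-0.96652688  0.02142273]
[[247.0, 251.0], [249.0, 293.0]]
[[280.0, 251.0], [280.0, 294.0]]
[[312.0, 251.0], [310.0, 293.0]]
```

View pics/w1f.png

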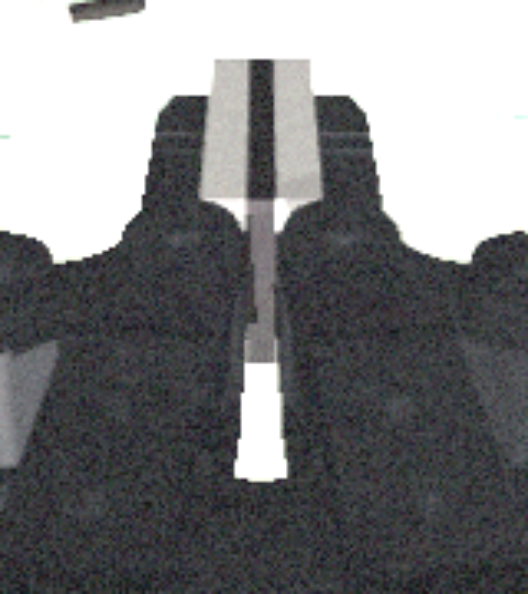

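```bash
sed -i 's/^P=.*/P=np.array([.5549,.3091,-.0596])/' st.py; python3 st.py
```

```text
t 3.0 tip gearbox mm [-96.6  35.4 453.8] turn needed tool deg [-1.11  1.    0.14] F gearbox [-0.2 -0.8 -0.2]
```

Call:
{"op": "jog_arm", "data": {"steps": [[[0,0,4],[-1.1,1,0]],[[0,0,4.5],[0,0,0]],[[0,0,4.5],[0,0,0]],[[0,0,4.5],[0,0,0]],[[0,0,4.5],[0,0,0]],[[0,0,0],[0,0,0]]]}}

```text
t: 3.6
tool_pos: [0.4633, 0.3418, 0.4008]
tool_rot: [3.139, -0.098, 0.009]
contact_force: [-0.5, -1.0, -1.1]
opening: -0.0
```

```bash
python3 st.py
```

```text
t 3.6 tip gearbox mm [-92.4  27.1 227.8] turn needed tool deg [ 0.04 -0.33 -0.17] F gearbox [-0.4 -1.  -1.1]
```

Call:
{"op": "jog_arm", "data": {"steps": [[[0,0.2,2.6],[0,-0.3,0]],[[0,0,2.6],[0,0,0]],[[0,0,2.4],[0,0,0]],[[0,0,0],[0,0,0]]]}}

```text
t: 4.0
tool_pos: [0.4663, 0.3373, 0.332]
tool_rot: [-3.136, 0.105, -0.015]
contact_force: [-0.9, -1.1, -0.7]
opening: 0.0002
```

```bash
python3 - <<'E'
from st import *
state()
shot("wrist",(100,500,0,420),1.4,"w2.png")
shot("scene",(220,400,130,300),3.5,"s2.png")
E
```

```text
t 4.0 tip gearbox mm [-88.5  23.5 159. ] turn needed tool deg [-0.22 -0.54 -0.43] F gearbox [-0.9 -1.1 -0.7]
```

View pics/w2.png

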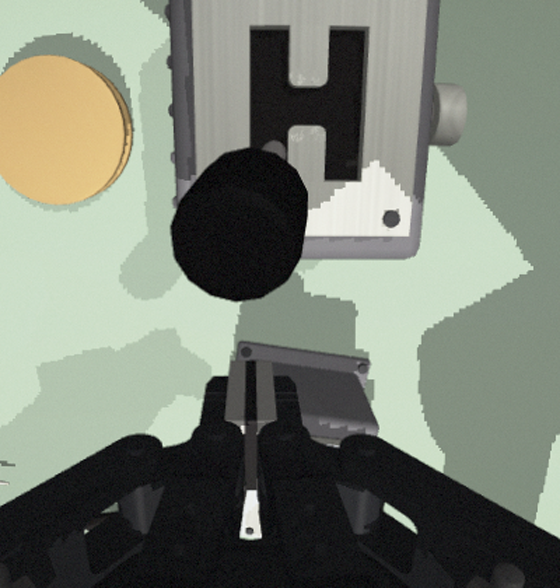

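View pics/s2.png

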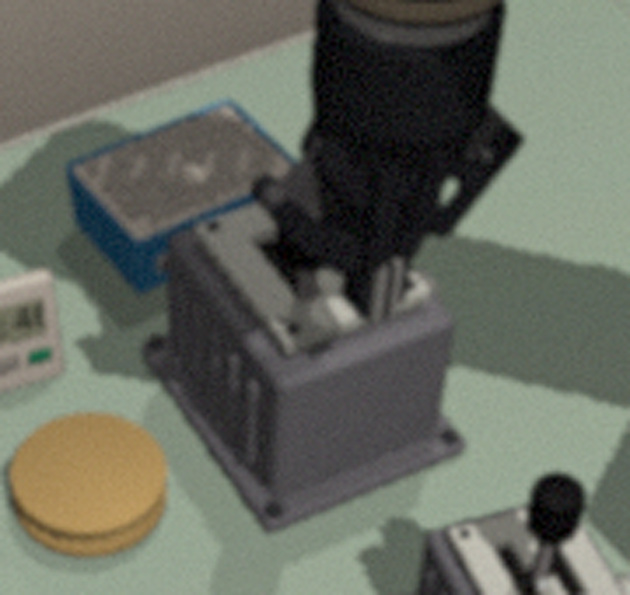

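Call:
{"op": "jog_arm", "data": {"steps": [[[1,0,0.4],[0,-0.4,-0.4]],[[1,0,0],[0,0,0]],[[0.8,0,0],[0,0,0]],[[0.8,0,0],[0,0,0]],[[0.7,0,0],[0,0,0]],[[0.5,0,0],[0,0,0]],[[0,0,0],[0,0,0]]]}}

```text
t: 4.8
tool_pos: [0.522, 0.3361, 0.3431]
tool_rot: [-3.125, 0.093, -0.029]
contact_force: [-2.2, 0.5, 1.2]
opening: -0.0
```

```bash
python3 - <<'E'
from st import *
state()
shot("wrist",(100,500,0,420),1.4,"w3.png")
E
```

```text
t 4.8 tip gearbox mm [-31.3  27.7 170.2] turn needed tool deg [-0.89 -1.02  0.01] F gearbox [-2.3  0.4  1.2]
```

View pics/w3.png

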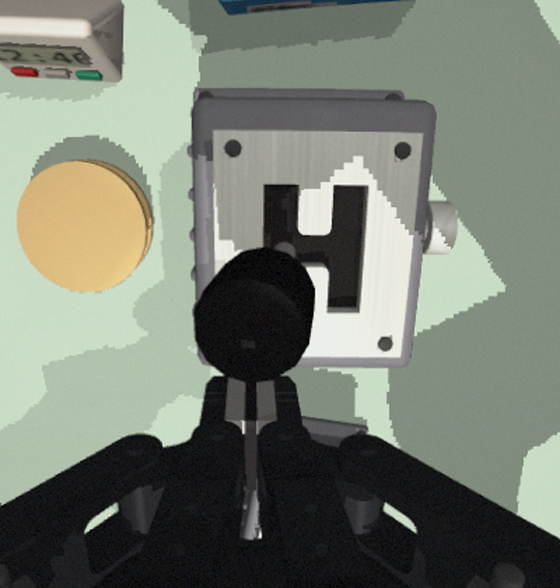

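```bash
cat >> st.py <<'E'
def knobfit(n,uv,a0,info):
    f=lambda v:(proj(n,W(P,[knob(v[0],v[1])]),info)-np.array([uv])).ravel()
    s=least_squares(f,[a0,0.]); return s.x.round(3),f(s.x).round(2)
E
python3 - <<'E'
from st import *
state()
iw=ctrl.camera_info("wrist")
print(knobfit("wrist",((256+.5)/1.4+100,(313+.5)/1.4),-.17,iw))
# plate check
print((proj("wrist",W(P,[(.049,.042,.112),(.049,-.042,.112),(-.049,-.042,.112),(.028,-.014,.112),(-.028,-.014,.112)]),iw)-[100,0])*1.4)
E
```

```text
t 4.85 tip gearbox mm [-31.6  27.6 170. ] turn needed tool deg [-0.88 -1.01  0.01] F gearbox [-0.9 -0.9  0.6]
(array([-0.181, -0.045]), array([0., 0.]))
[[217.38948986 129.26586183]
 [427.56323529 131.11294517]
 [405.59810462 355.64562268]
 [355.27447265 183.16374251]
 [347.47297499 312.16449406]]
```

Call:
{"op": "jog_arm", "data": {"steps": [[[0,0,0.6],[-0.9,-1,0]],[[0,0,0.6],[0,0,0]],[[0,0,0],[0,0,0]],[[0,0,0],[0,0,0]]]}}

```text
t: 5.25
tool_pos: [0.5214, 0.3358, 0.328]
tool_rot: [3.137, -0.093, -0.003]
contact_force: [-0.4, -0.3, 1.0]
opening: 0.0
```

```bash
python3 st.py
```

```text
t 5.25 tip gearbox mm [-35.3  24.1 155. ] turn needed tool deg [0.2  0.09 0.03] F gearbox [-0.4 -0.4  1. ]
```

Call:
{"op": "jog_arm", "data": {"steps": [[[0.4,0,0],[0,0,0]],[[0.3,0,0],[0,0,0]],[[0,0,0],[0,0,0]],[[0,0,0],[0,0,0]]]}}

```text
t: 5.65
tool_pos: [0.5284, 0.3355, 0.3279]
tool_rot: [3.137, -0.092, -0.005]
contact_force: [-0.8, -0.2, 0.5]
opening: 0.0002
```

```bash
python3 - <<'E'
from st import *
state()
shot("wrist",(150,450,100,325),2.4,"w4.png")
E
```

```text
t 5.65 tip gearbox mm [-28.6  24.2 154.9] turn needed tool deg [0.21 0.19 0.06] F gearbox [-0.8 -0.2  0.5]
```

View pics/w4.png

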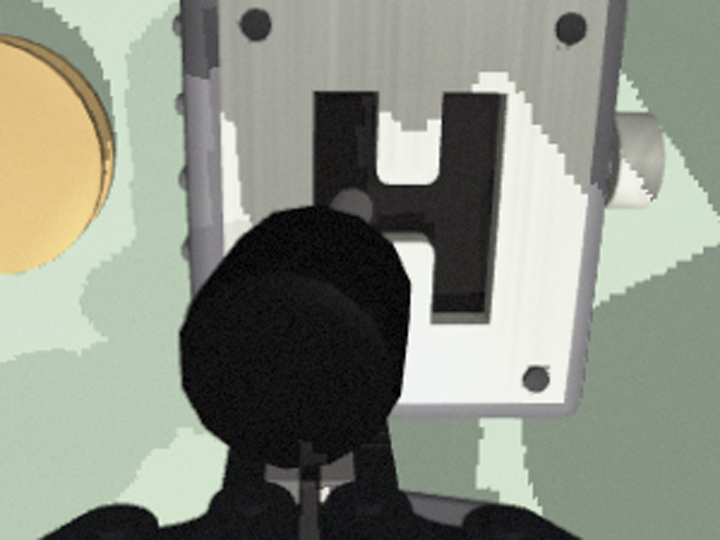

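```bash
python3 - <<'E'
from st import *
state()
iw=ctrl.camera_info("wrist")
print(knobfit("wrist",((296+.5)/2.4+150-.3,(336+.5)/2.4+100-.3),-.17,iw))
for b in(-.03,-.01,0,.02):
    K=W(P,[knob(-.175,b),(.082*np.sin(b),.082*np.cos(b)*np.sin(.175),.03+.082*np.cos(b)*np.cos(.175))])
    print(b,((proj("wrist",K,iw)-[150,100])*2.4).round(0).tolist())
E
```

```text
t 5.7 tip gearbox mm [-28.6  24.1 154.9] turn needed tool deg [0.21 0.19 0.06] F gearbox [-1.7  0.3  0.9]
(array([-0.186, -0.028]), array([ 0., -0.]))
-0.03 [[305.0, 338.0], [353.0, 221.0]]
-0.01 [[305.0, 322.0], [353.0, 214.0]]
0 [[305.0, 314.0], [353.0, 211.0]]
0.02 [[305.0, 297.0], [353.0, 204.0]]
```

```bash
cat >> st.py <<'E'
def bbox(n,a,b,info,off,f):
    th=np.linspace(0,2*np.pi,60); k=np.array(knob(a,b)); ax=(k-[0,0,.03])/.145
    e1=np.cross([0,1,0],ax);e1/=np.linalg.norm(e1);e2=np.cross(ax,e1)
    pts=[]
    for h,rr in((-.018,.0145),(-.0155,.017),(.0155,.017),(.018,.0145)):
        pts+=[k+h*ax+rr*(np.cos(t)*e1+np.sin(t)*e2) for t in th]
    q=(proj(n,W(P,pts),info)-off+.5)*f
    return np.r_[q.min(0),q.max(0)].round(0)
E
python3 - <<'E'
from st import *
iw=ctrl.camera_info("wrist")
for b in(-.03,-.02,-.01,0,.01): print(b,bbox("wrist",-.175,b,iw,[150,100],2.4))
E
```

```text
-0.03 [176. 212. 416. 484.]
-0.02 [175. 204. 417. 475.]
-0.01 [175. 197. 417. 467.]
0 [174. 189. 417. 459.]
0.01 [173. 181. 418. 450.]
```

Call:
{"op": "jog_arm", "data": {"steps": [[[0.25,0,0],[0,0,0]],[[0,0,0],[0,0,0]],[[0,0,0],[0,0,0]]]}}

```text
t: 6.0
tool_pos: [0.5309, 0.3354, 0.3281]
tool_rot: [3.137, -0.092, -0.006]
contact_force: [-1.6, -0.1, 1.0]
opening: 0.0001
```

```bash
python3 - <<'E'
from st import *
state()
shot("wrist",(150,450,100,325),2.4,"w5.png")
iw=ctrl.camera_info("wrist")
for b in(-.02,-.01,0,.01): print(b,bbox("wrist",-.175,b,iw,[150,100],2.4))
E
```

```text
t 6.0 tip gearbox mm [-26.2  24.2 155.1] turn needed tool deg [0.21 0.22 0.06] F gearbox [-1.6 -0.2  1. ]
-0.02 [177. 217. 416. 488.]
-0.01 [176. 210. 417. 480.]
0 [175. 202. 417. 472.]
0.01 [175. 195. 417. 463.]
```

View pics/w5.png

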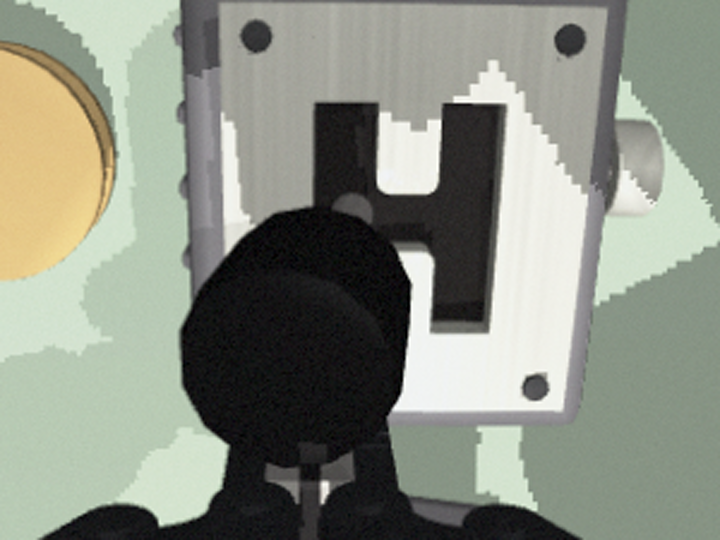

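Call:
{"op": "jog_arm", "data": {"steps": [[[-1.5,0,0],[0,0,0]],[[-2,0,0],[0,0,0]],[[0,-3,-0.5],[0,0,0]],[[0,-3.3,0],[0,0,0]],[[0,0,0],[0,0,0]],[[0,0,0],[0,0,0]]]}}

```text
t: 6.65
tool_pos: [0.4945, 0.401, 0.3315]
tool_rot: [3.135, -0.093, -0.005]
contact_force: [0.4, -0.5, 0.7]
opening: -0.0003
```

```bash
python3 st.py
```

```text
t 6.65 tip gearbox mm [-66.3  87.2 158.5] turn needed tool deg [0.31 0.18 0.  ] F gearbox [ 0.4 -0.4  0.7]
```

Call:
{"op": "jog_arm", "data": {"steps": [[[2.2,0,0],[0.3,0,0]],[[2.2,0,0],[0,0,0]],[[2,0,0],[0,0,0]],[[0,0,0],[0,0,0]],[[0,0,0],[0,0,0]]]}}

```text
t: 7.15
tool_pos: [0.5583, 0.394, 0.3312]
tool_rot: [3.139, -0.095, -0.005]
contact_force: [-1.2, -0.1, 0.6]
opening: -0.0003
```

```bash
python3 - <<'E'
from st import *
state()
shot("wrist",(0,560,0,420),1.3,"w6.png")
shot("top",(250,370,150,260),5,"t6.png")
E
```

```text
t 7.15 tip gearbox mm [ -2.3  84.7 158.2] turn needed tool deg [ 0.08  0.19 -0.05] F gearbox [-1.2 -0.2  0.6]
```

View pics/w6.png

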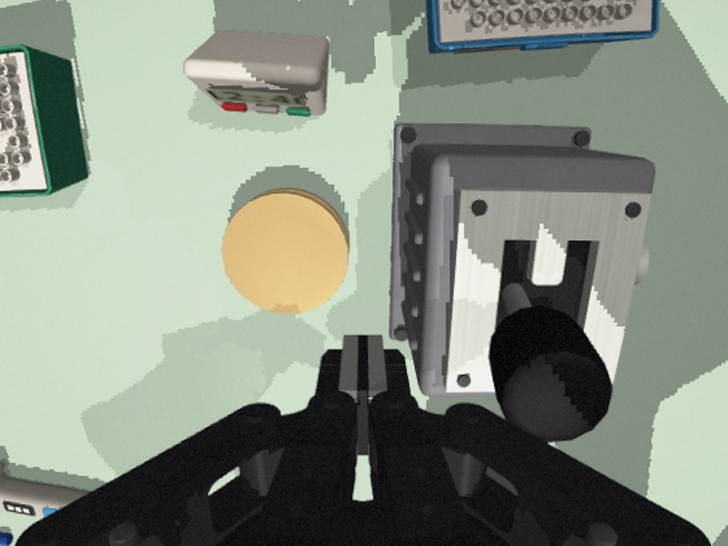

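View pics/t6.png

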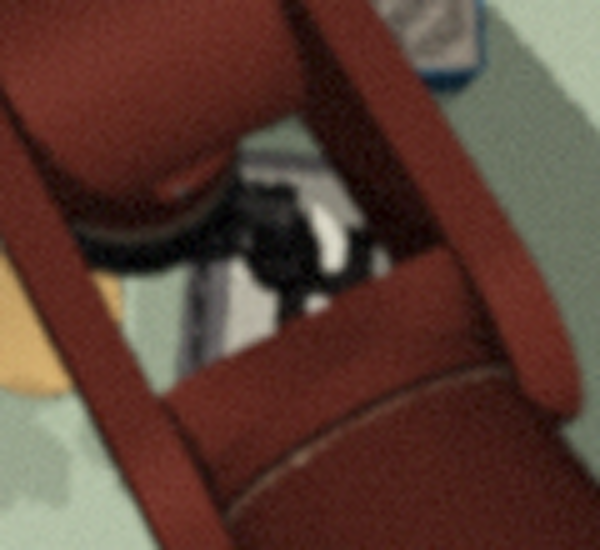

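Call:
{"op": "jog_arm", "data": {"steps": [[[0.2,1.5,0],[0,0,0]],[[0,1,0],[0,0,0]],[[0,0.8,0],[0,0,0]],[[0,0.8,0],[0,0,0]],[[0,0.8,0],[0,0,0]],[[0,0,0],[0,0,0]]]}}

```text
t: 7.85
tool_pos: [0.5549, 0.3417, 0.3339]
tool_rot: [-3.137, 0.092, 0.001]
contact_force: [-0.9, 1.6, -0.5]
opening: 0.0003
```

```bash
python3 - <<'E'
from st import *
state()
shot("wrist",(100,500,80,380),1.8,"w7.png")
E
```

```text
t 7.85 tip gearbox mm [ -2.   33.1 160.9] turn needed tool deg [-0.16  0.03  0.07] F gearbox [-1.   1.5 -0.5]
```

View pics/w7.png

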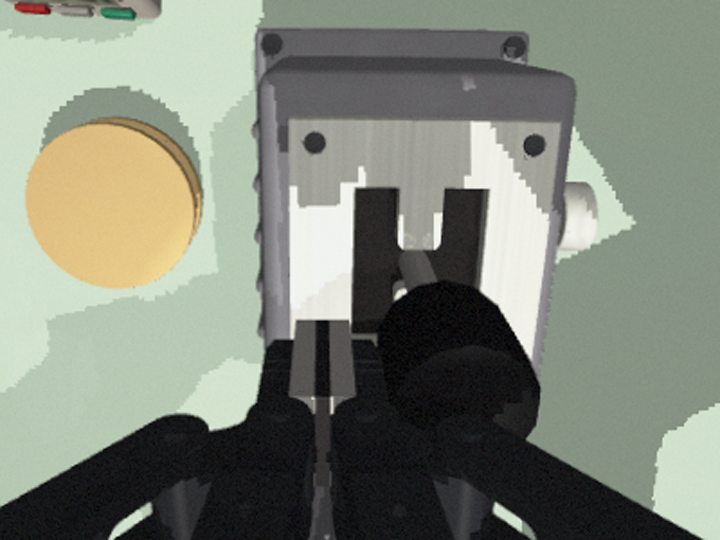

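Call:
{"op": "jog_arm", "data": {"steps": [[[0,0.8,0],[0,0,0]],[[0,0.7,0],[0,0,0]],[[0,0.4,0],[0,0,0]],[[0,0.3,0],[0,0,0]],[[0,0,0],[0,0,0]],[[0,0,0],[0,0,0]]]}}

```text
t: 8.5
tool_pos: [0.5535, 0.3188, 0.334]
tool_rot: [-3.136, 0.091, 0.001]
contact_force: [-0.4, 1.2, 1.7]
opening: 0.0001
```

```bash
python3 - <<'E'
from st import *
state()
shot("wrist",(100,500,80,380),1.8,"w8.png")
iw=ctrl.camera_info("wrist")
for a in(.1,.14,.175): print(a,bbox("wrist",a,0,iw,[100,80],1.8))
E
```

```text
t 8.5 tip gearbox mm [ -2.1  10.3 161. ] turn needed tool deg [-0.22  0.04  0.11] F gearbox [-0.5  1.2  1.7]
0.1 [349. 277. 524. 471.]
0.14 [369. 276. 550. 469.]
0.175 [387. 275. 572. 466.]
```

View pics/w8.png

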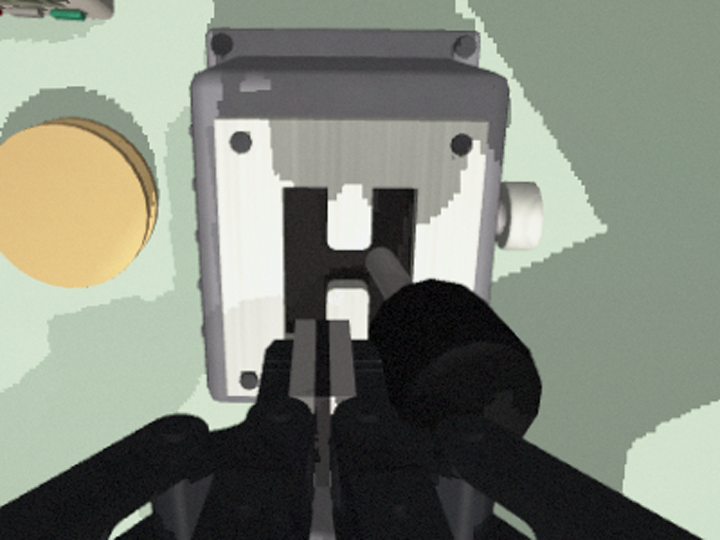

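Call:
{"op": "jog_arm", "data": {"steps": [[[0,0.4,0],[0,0,0]],[[0,0.4,0],[0,0,0]],[[0,0,0],[0,0,0]],[[0,0,0],[0,0,0]]]}}

```text
t: 8.95
tool_pos: [0.5529, 0.3116, 0.3338]
tool_rot: [-3.132, 0.089, -0.0]
contact_force: [0.3, 4.3, 0.5]
opening: -0.0001
```

```bash
python3 - <<'E'
from st import *
state()
shot("wrist",(100,500,80,380),1.8,"w9.png")
iw=ctrl.camera_info("wrist")
for a in(.1,.14,.175): print(a,bbox("wrist",a,0,iw,[100,80],1.8))
E
```

```text
t 8.95 tip gearbox mm [ -2.2   3.9 160.8] turn needed tool deg [-0.5   0.01  0.17] F gearbox [0.  4.3 0.5]
0.1 [323. 277. 494. 471.]
0.14 [344. 276. 521. 469.]
0.175 [362. 275. 543. 467.]
```

View pics/w9.png

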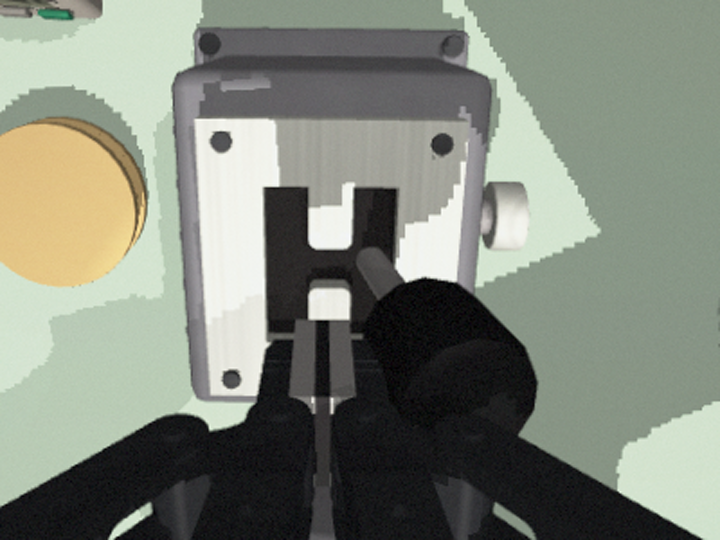

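Call:
{"op": "jog_arm", "data": {"steps": [[[0,-1.5,0],[0,0,0]],[[0,-2,0],[0,0,0]],[[-3,0,0],[0,0,0]],[[-3,0,0],[0,0,0]],[[-0.5,3,0],[0,0,0]],[[0,3.3,0],[0,0,0]],[[0,0,0],[0,0,0]],[[0,0,0],[0,0,0]]]}}

```text
t: 9.8
tool_pos: [0.4839, 0.2934, 0.3291]
tool_rot: [3.137, -0.082, -0.01]
contact_force: [0.4, -0.2, 0.4]
opening: 0.0002
```

```bash
python3 - <<'E'
from st import *
state()
shot("wrist",(100,500,0,420),1.4,"w10.png")
E
```

```text
t 9.8 tip gearbox mm [-71.  -20.5 156.1] turn needed tool deg [0.2  0.36 0.4 ] F gearbox [ 0.4 -0.2  0.4]
```

View pics/w10.png

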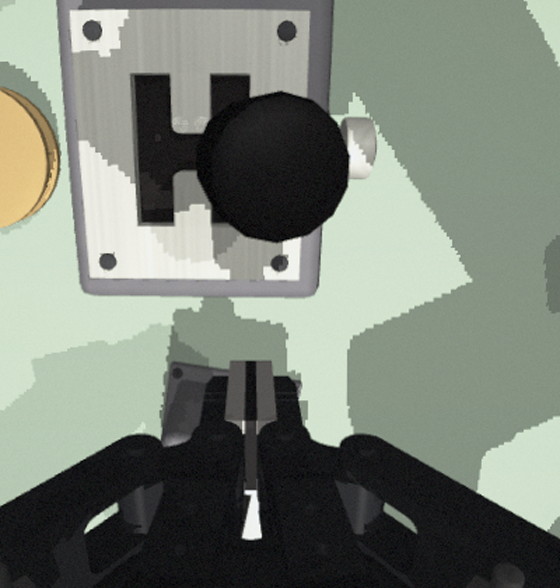

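Call:
{"op": "jog_arm", "data": {"steps": [[[1.5,0.5,0],[0.2,0.4,0.4]],[[1.5,0,0],[0,0,0]],[[0.8,0,0],[0,0,0]],[[0.7,0,0],[0,0,0]],[[0.7,0,0],[0,0,0]],[[0,0,0],[0,0,0]],[[0,0,0],[0,0,0]]]}}

```text
t: 10.55
tool_pos: [0.541, 0.2879, 0.3287]
tool_rot: [3.139, -0.09, -0.001]
contact_force: [-1.3, -0.8, 1.5]
opening: 0.0001
```

```bash
python3 st.py
```

```text
t 10.55 tip gearbox mm [-12.7 -22.2 155.7] turn needed tool deg [0.07 0.03 0.13] F gearbox [-1.2 -0.9  1.5]
```

Call:
{"op": "jog_arm", "data": {"steps": [[[0.6,0.1,0],[0,0,0]],[[0.6,0,0],[0,0,0]],[[0.4,0,0],[0,0,0]],[[0.2,0,0],[0,0,0]],[[0,0,0],[0,0,0]],[[0,0,0],[0,0,0]]]}}

```text
t: 11.15
tool_pos: [0.5593, 0.2862, 0.3281]
tool_rot: [3.14, -0.089, -0.004]
contact_force: [-1.8, 0.4, 1.2]
opening: -0.0
```

```bash
python3 - <<'E'
from st import *
state()
shot("wrist",(150,450,100,325),2.4,"w11.png")
iw=ctrl.camera_info("wrist")
for b in(.15,.2,.245): print(b,bbox("wrist",.175,b,iw,[150,100],2.4))
E
```

```text
t 11.15 tip gearbox mm [  5.3 -22.6 155.1] turn needed tool deg [0.01 0.16 0.18] F gearbox [-1.8  0.3  1.2]
0.15 [219. 262. 455. 515.]
0.2 [218. 226. 455. 468.]
0.245 [216. 194. 454. 423.]
```

View pics/w11.png

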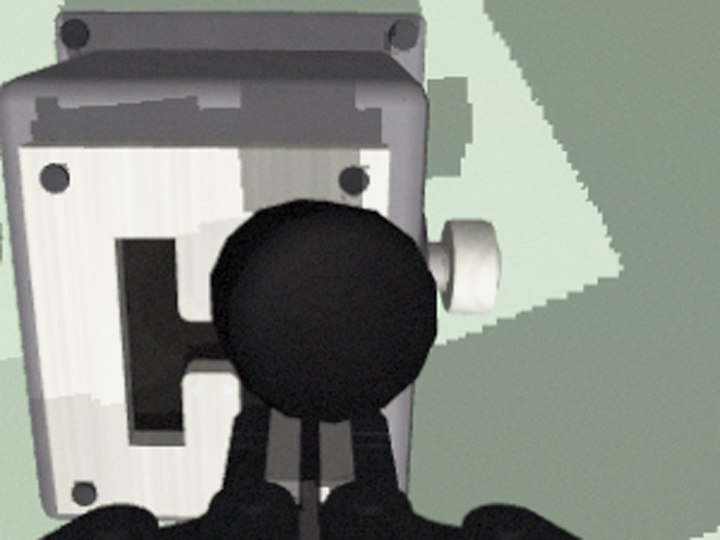

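Call:
{"op": "jog_arm", "data": {"steps": [[[0.25,0,0],[0,0,0]],[[0,0,0],[0,0,0]],[[0,0,0],[0,0,0]]]}}

```text
t: 11.5
tool_pos: [0.5613, 0.2862, 0.3279]
tool_rot: [3.14, -0.088, -0.007]
contact_force: [-2.5, 1.0, 0.6]
opening: 0.0001
```

Call:
{"op": "jog_arm", "data": {"steps": [[[0.2,0,0],[0,0,0]],[[0,0,0],[0,0,0]],[[0,0,0],[0,0,0]]]}}

```text
t: 11.8
tool_pos: [0.5629, 0.2862, 0.3277]
tool_rot: [3.14, -0.088, -0.012]
contact_force: [-3.9, -0.4, 1.8]
opening: 0.0001
```

Call:
{"op": "jog_arm", "data": {"steps": [[[0.2,0,0],[0,0,0]],[[0,0,0],[0,0,0]],[[0,0,0],[0,0,0]]]}}

```text
t: 12.1
tool_pos: [0.564, 0.2863, 0.3277]
tool_rot: [3.139, -0.087, -0.019]
contact_force: [-3.4, 0.9, 1.8]
opening: -0.0002
```

```bash
python3 - <<'E'
from st import *
state()
shot("wrist",(150,450,100,325),2.4,"w12.png")
iw=ctrl.camera_info("wrist")
for b in(.15,.2,.245,.265): print(b,bbox("wrist",.165,b,iw,[150,100],2.4))
E
```

```text
t 12.1 tip gearbox mm [  8.4 -22.5 154.7] turn needed tool deg [0.08 0.69 0.23] F gearbox [-3.4  0.7  1.8]
0.15 [213. 280. 446. 536.]
0.2 [212. 244. 446. 490.]
0.245 [210. 212. 445. 446.]
0.265 [209. 196. 445. 426.]
```

View pics/w12.png

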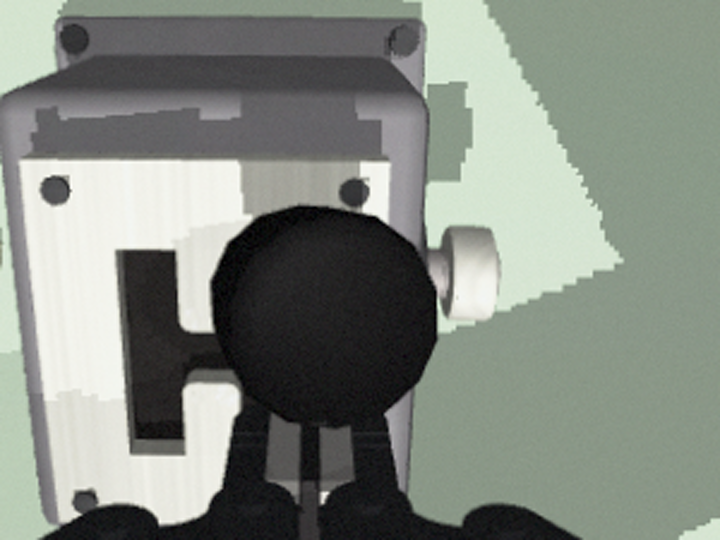

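Call:
{"op": "jog_arm", "data": {"steps": [[[-0.5,0,0],[0,0,0]],[[-2.5,0,0],[0,0.5,0]],[[-3,0,0],[0,0,0]],[[-1,0,-3],[0,0,0]],[[-1,0,-4],[0,0,0]],[[0,0,-4],[0,0,0]],[[0,0,0],[0,0,0]],[[0,0,0],[0,0,0]]]}}

```text
t: 12.95
tool_pos: [0.4825, 0.2893, 0.4405]
tool_rot: [3.138, -0.091, 0.026]
contact_force: [-0.5, 0.3, -0.5]
opening: -0.0001
```

```bash
python3 - <<'E'
from st import *
state()
iw=ctrl.camera_info("wrist")
a=ctrl.get_image("wrist")[:,:,::-1]; cv2.imwrite("pics/w13.png",a)
shot("scene",(180,380,130,300),3.5,"s13.png")
pts=W(P,[knob(.175,.245),(0,0,.112)]); print(proj("wrist",pts,iw))
for aa in (.155,.175):
  for b in(.2,.22,.245): print(aa,b,bbox("wrist",aa,b,iw,[0,0],1)*1)
E
```

```text
t 12.95 tip gearbox mm [-68.3 -24.4 267.5] turn needed tool deg [ 0.11 -0.94  0.08] F gearbox [-0.5  0.3 -0.5]
[[279.36828236  57.30713914]
 [249.71313504 109.50419614]]
0.155 0.2 [248.  32. 307.  99.]
0.155 0.22 [248.  27. 307.  95.]
0.155 0.245 [248.  21. 306.  90.]
0.175 0.2 [252.  32. 312.  99.]
0.175 0.22 [252.  27. 311.  95.]
0.175 0.245 [252.  21. 311.  90.]
```

View pics/w13.png

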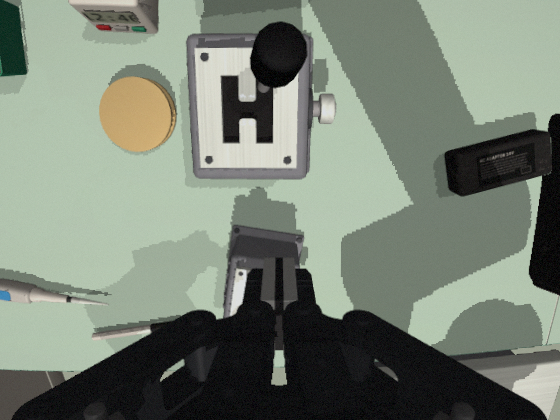

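View pics/s13.png

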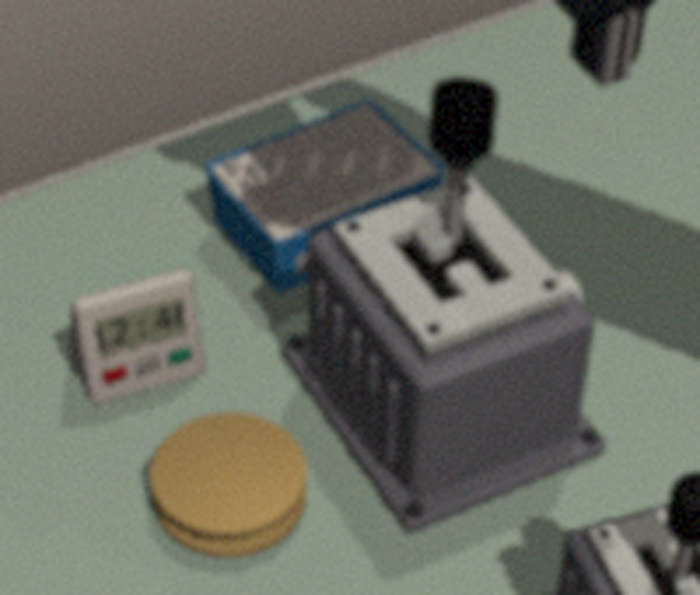

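The lever is in the far right slot: the knob spans about u 251–306, v 22–88 in the wrist view, so a ≈ 0.16 and b ≈ 0.245. The bystanders stand where they did and the hand is clear, so I'm handing in.

```bash
python3 - <<'E'
from st import *
print(ctrl.finish_job()); state()
E
```

```text
the job is handed in; nothing more can be done
None
the job is handed in; nothing more can be done
```

The gearbox is in third gear and the job is handed in; no verdict was reported. With the fingers shut, I pushed the knob from the near end of the left lane to the cross slot. I then pushed it across to the right and away into the far right slot.

- **Lever:** the last wrist picture, taken before hand-in, puts the lever at across ≈ 0.16 rad and ahead ≈ 0.245 rad, its end stop. Both are over the limits of 0.115 and 0.2.
- **Near right slot:** the lever stayed near 0 ahead while it crossed, so it never went towards fourth.
- **Forces:** the highest tool force in my readings was about 4 N, against the 35 N limit. I read it only at the end of each move, not throughout.
- **Bystanders:** the timer, dish stack and tip box look unmoved in the scene picture, judged by eye rather than measured.
- **Time and hand:** the job took about 13 s. The hand ended clear, with the fingertips about 0.27 m above the worktop.
- **What disagreed:** on the first forward push the hand went about 9 mm farther ahead and rose about 11 mm more than commanded. I corrected this before reaching the cross slot, and the lever was not affected.

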